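# Zero the peak pointer and show it to the camera in the mirror

## Task

Turn the meter's reset knob back until its peak pointer rests at the zero stop. Then take the grey tab of the sprung mirror on the camera stand and turn the mirror until the little camera sees the pointer's white pin reflected near the middle of the mirror, and finish still holding the mirror with the gripper at that angle (it springs back when let go). Leave the other things on the bench where they are.

Things in the scene. Friction and masses are not known exactly. Their poses are not given: they have to be found in the camera images.
- pointer (a joint): Angle of the meter's reset knob and peak pointer (rad) about its upright axis: 0 at the zero stop (a hard stop), growing clockwise seen from above, up to 2.3; it starts 0.7 to 1.35 away from zero. It stays where it is left (friction about 0.03 N m). To zero it, turn it counter-clockwise seen from above.
- knob_grip (a point): Grip point of the meter's reset knob, on its axis, 91 mm above the bench. Its upright black grip bar is 36 mm long, 12 mm thick, from 67 to 103 mm above the bench; below it are a 44 mm round flange and the thin pointer arm, tops under 68 mm. x axis: along the bar towards the pointer's pin; z up.
- meter: The white meter, 150 x 140 x 60 mm, dial up, fixed to the bench left or right of the mirror. Origin: centre of its underside, under the knob's axis; x axis: the way the pointer points when at zero (roughly away from the robot); z up.
- pin (a point): Middle of the pointer's white upright pin (9 mm across, 36 mm tall, top 98 mm above the bench), on the end of the pointer arm 46 mm from the knob's axis; turns with the knob. It is the marker that the camera must see. x axis: away from the knob; z up. At zero the arm rests against a 6 mm steel stop post.
- mirror: The swivel mirror: an upright plate 76 wide x 66 high x 5 mm, mirror face on its +x side, black back. Origin: the plate's centre, on its upright swivel axis, 85 mm above the bench. x axis: the way it faces; y along its width; z up. A soft spring (0.08 N m per rad) brings it back to face the camera squarely when let go; it turns up to 1.3 rad either way.
- tab (a point): Grip point of the mirror's grey tab on top of the plate, on the swivel axis, 142 mm above the bench. The tab is 36 mm wide along the mirror's width and 10 mm thick, from 118 to 159 mm above the bench. Axes as the mirror's: close the fingers along x.
- lens (a point): Front of the little camera's lens, fixed on the stand 160 mm from the swivel axis, 85 mm above the bench, beyond the mirror. The stand is an aluminium plate 285 x 90 x 12 mm fixed to the bench. The camera looks level straight at the mirror's centre. Its housing is a 50 x 46 x 46 mm black box, top 108 mm above the bench, behind the lens.
- sight: Not a visible part: the camera's central sight line after its reflection. Origin at the mirror's centre; x axis: the level direction in which the sight line leaves the mirror (at the lens while the mirror faces the lens squarely); y to its left; z up. It turns by twice the mirror's angle. The pin's y in this frame is how far it is from the sight line.
- wash_bottle: Loose green wash bottle, 60 mm across, 190 mm tall with a thin bent spout, standing on the side of the mirror where the meter is not. Origin: centre of its underside. Not to be disturbed.
- tin: Loose aluminium jar with a steel cap, 50 mm across, 55 mm tall, to the right of the camera stand. Origin: centre of its underside. Not to be disturbed.
- screwdriver: Loose screwdriver lying on the bench to the left of the camera stand. Origin: under its middle. Not to be disturbed.
- mug: Loose white mug, 76 mm across, 85 mm tall, near the left edge. Origin: centre of its underside. Not to be disturbed.
Things that resemble listed ones, but are neither listed nor needed, are in the scene too. What is shaped like the meter but purple or red is not meant.

How it is judged:
By the outcome, as a careful person would: the job done as asked, in the order asked, and still so for the second after the job is handed in, while the arm keeps its last pose, push and grip.
It also fails if it takes over 45 s, if anything falls off the work surface, if the arm or the gripper's body presses on something with over 40 N, if the wrist force passes 120 N, or if a joint passes its speed limit or range.

## Robot

A 7-joint arm with a two-finger parallel gripper is mounted at the origin on the work surface. World frame = base frame: x ahead of the robot, y to its left, z up, the work surface at z = 0. Lengths are in mm, angles in degrees, forces in N, time in s.
With the tool pointing down it reaches from about 425 to 950 mm from the base axis. Payload 4.7 kg.
Tool frame: the origin (TCP) lies at the very end of the fingers, on their centre line; the grasp point (between the pads) lies 19 mm behind it; z points along the fingers, y is the line along which they close (so a half turn about z gives the same grasp; the last joint's range is limited). The gripper opens to 85 mm and grips with 20 to 120 N. Pads are 22 mm wide; open, the fingers measure 114 mm over their backs; the gripper's body (76 mm by 85 mm) begins 54 mm behind the grasp point. The pads swing forward as they close: fully open they stand 13 mm farther back than shut.
Start: joints at [71.282, 26.849, -2.785, 87.806, 1.381, 65.374, -4.715], TCP at [198.104, -645.293, 231.335] pointing down, gripper open.
Joint ranges: [-148.3, 148.3], [-19.14, 114.17], [-79.39, 73.82], [5.75, 140.21], [-59.74, 239.74], [12.07, 113.84], [-152.46, 152.46]. Speed limits (degrees/s): [147.25, 147.25, 180, 180, 180, 180, 180].

## Interface

Orientations are given as [roll, pitch, yaw] about the fixed x, y, z axes, in that order (R = Rz(yaw) Ry(pitch) Rx(roll)).
In Python, from rig import env gives the robot as it stands.
- The arm moves only by the shell command python3 -m jog 'ROWS' [FORCE]. ROWS is a JSON object of lists of equal length, an entry for each row: "translation": the shift along the tool's x, y, z in m, a list of three; "twist": the turn, a rotation vector about the tool's x, y, z in rad, a list of three; "fingers": the closure, from 0 (fully open) to 1 (shut). In form: {"translation": [[x, y, z], ...], "twist": [[wx, wy, wz], ...], "fingers": [fingers, ...]}. A call has 1 to 12 rows; each row shifts and turns the commanded pose from where the row before left it, along the tool's axes as they then stand; what a row does not reach is not made up. A row lasts 1/12 s, in which the tool goes at most 41.7 mm and 7.16 degrees, less where a joint would pass 70% of its speed; a pose out of reach is approached as far as the arm can. A call is refused whole if a number of a shift passes 0.0417 or a number of a turn 0.125, either way. A call with a gripper value outside its range is refused whole. The fingers move at their own pace and stop on an object; FORCE is the grip in N (left out, the last holds). Time passes only in rows, so rows that do not move let the fingers close. It gives the time, the measured TCP pose, the force, the opening and the grip force at its end, in the units of the state.
- env.get_obs(): the state, without advancing time (a new reading comes with each control period).
- env.grab_frame(name): name is "scene" or "top"; returns a dict with "image" (420x560x3 uint8, blue, green, red), "range_z" (420x560 float32, mm along the optical axis (not along the pixel's ray), 0 where there is no reading), "vertical_fov" (degrees; the focal length in pixels is half the picture's height over the tangent of half this angle, whatever the lens; pixels are square), "cx", "cy" (the principal point, pixels), "extrinsics" (4x4, takes a point from camera to world coordinates). Camera axes: x right, y down, z forward; pixel columns grow to the right and rows downward; lengths in mm; the calibration is good to about 2 mm. A picture is of the moment at which its call begins.
- env.job_done(): hands the job in; it is judged then, once.
The state is a dict: "clock": time; "joint_positions": joint angles; "dq": joint speeds; "effort": joint torques, N m; "tool_pos": TCP position; "ee_rot": TCP orientation; "wrist_force": force on the tool from outside, world axes, zero at the start; "torque": the same for the moment, N m; "width": finger opening in mm; "grip_force": force on a finger pad.
Only numpy, scipy, OpenCV 4.12 (cv2) and the standard library are available. Lean on these libraries where they do the work, as an engineer would, in place of code of your own. Each camera call takes 0.05 s, during which the arm holds its last target. There are 200 camera calls.

## Working session

There is one attempt and no reset: what is moved stays moved. The work goes in short steps, Python scripts to look and compute and a shell command to move; the robot and the scene stay as the last step left them, time stands still between calls to the robot, and variables do not carry over. Pictures are saved under pics/ and viewed, at most 10 in all, crops included, and the job is handed in when it is done.

```bash
mkdir -p pics; ls; cat > h.py <<'E'
import numpy as np, cv2
from rig import env
def grab(n):
    f=env.grab_frame(n); f['f']=210/np.tan(np.radians(f['vertical_fov'])/2); f['T']=np.array(f['extrinsics']); np.save(f'/tmp/{n}.npy',f,allow_pickle=True); return f
def load(n): return np.load(f'/tmp/{n}.npy',allow_pickle=True).item()
def ray(f,u,v):
    d=np.array([(u-f['cx'])/f['f'],(v-f['cy'])/f['f'],1.]); return f['T'][:3,3], f['T'][:3,:3]@d
def plane(f,u,v,z):
    o,d=ray(f,u,v); return o+d*(z-o[2])/d[2]
def pt(f,u,v):
    o,d=ray(f,u,v); return o+d*f['range_z'][int(round(v)),int(round(u))]
def proj(f,p):
    q=np.linalg.inv(f['T'])@np.append(p,1); return f['cx']+f['f']*q[0]/q[2], f['cy']+f['f']*q[1]/q[2]
E
python3 - <<'E'
from h import *
for n in('scene','top'):
    f=grab(n); cv2.imwrite(f'pics/{n}0.png',f['image']); print(n,f['vertical_fov'],f['cx'],f['cy'],f['T'].round(3).tolist())
print(env.get_obs())
E
```

```text
pics
scene 48.43721580088231 285.9349544780295 210.7492159375343 [[0.354, 0.716, -0.601, 1198.072], [0.935, -0.279, 0.219, -153.037], [-0.011, -0.64, -0.769, 1000.264], [0.0, 0.0, 0.0, 1.0]]
top 51.27711512367169 269.646468330883 213.54411904591154 [[-0.027, -0.983, 0.183, 346.751], [-1.0, 0.027, -0.0, 119.57], [-0.005, -0.183, -0.983, 1123.446], [0.0, 0.0, 0.0, 1.0]]
{'clock': 0.1, 'joint_positions': array([71.28390196, 26.89244698, -2.78370562, 87.86654995,  1.38017979,
       65.37519574, -4.71464643]), 'dq': array([-0.01158396, -0.142715  ,  0.04675725, -0.12592435, -0.07932192,
       -0.02973356, -0.03313485]), 'effort': array([ 6.36749774e-04, -5.11514962e+01, -4.69308661e-02, -2.38390642e+01,
        1.08217172e-02,  4.38060568e-03,  6.63446940e-06]), 'tool_pos': array([ 197.88681704, -644.79554054,  230.37155753]), 'ee_rot': array([-1.79899377e+02,  3.18542716e-03,  1.70619059e+01]), 'wrist_force': array([ 0.43469296,  1.18405176, -0.32145247]), 'torque': array([ 0.00616364, -0.03971243, -0.05888503]), 'grip_force': 0.0, 'width': 85.56414592935558}
```

View pics/scene0.png

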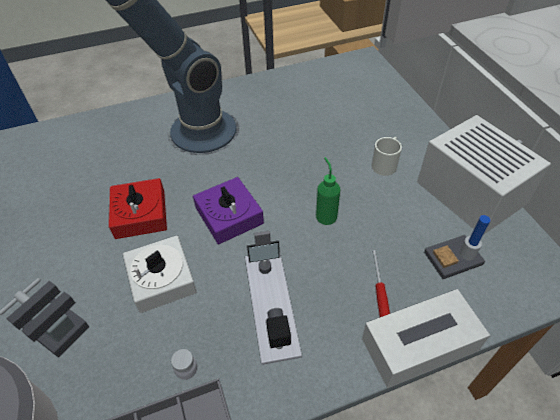

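View pics/top0.png

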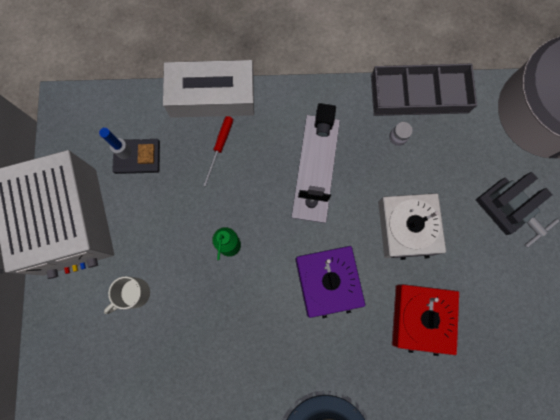

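The scene view shows the white meter at (157,270), purple at (228,208), red at (137,207), mirror tab at (264,238), camera at (278,330) and bottle at (327,200). In the top view the white meter is at (414,225), purple (331,281), red (427,319), and mirror tab (315,195). Only the white one fits the "white meter". I'll confirm it in an enlarged crop.

```bash
python3 - <<'E'
from h import *
t=load('top')['image'][170:280,280:460]; s=load('scene')['image'][215:325,110:310]
a=cv2.resize(t,None,fx=4,fy=4,interpolation=2)[:,:]; b=cv2.resize(s,None,fx=4,fy=4,interpolation=2)
a=cv2.resize(t,(490,300),interpolation=2); b=cv2.resize(s,(545,300),interpolation=2)
c=np.zeros((600,545,3),np.uint8); c[:300,:490]=a; c[300:]=b
cv2.imwrite('pics/crop1.png',c)
E
```

```text
(no output)
```

View pics/crop1.png

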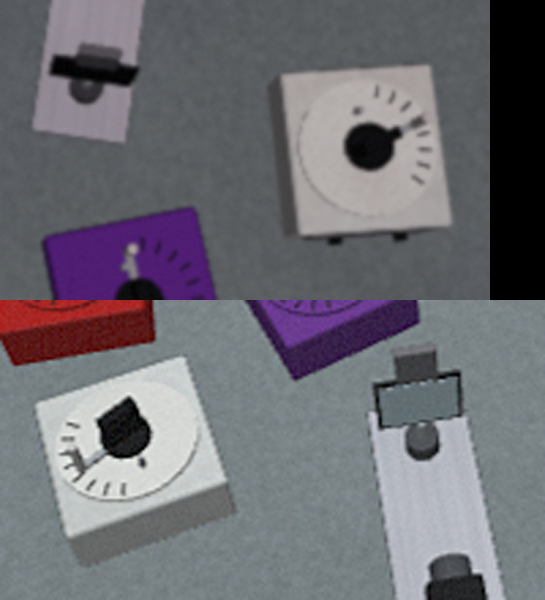

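The crop shows the white meter with a black knob at top px (416,224). Its pin is at (433,215) and its stop post at (411.5,211), so the pointer is about 65° off zero. The mirror's black plate and grey tab are at top px (316,191). Next I'll measure both from the range data of the two views.

```bash
cat >> h.py <<'E'
def cloud(f,box):
    u0,u1,v0,v1=box; v,u=np.mgrid[v0:v1,u0:u1]; z=f['range_z'][v0:v1,u0:u1]
    d=np.stack([(u-f['cx'])/f['f'],(v-f['cy'])/f['f'],np.ones_like(z)],-1)*z[...,None]
    P=d@f['T'][:3,:3].T+f['T'][:3,3]; m=z>0
    return P[m], f['image'][v0:v1,u0:u1][m].astype(int)
def rect(P):
    (c,s,a)=cv2.minAreaRect(P[:,:2].astype(np.float32)); return np.round(c,1),np.round(s,1),round(a,1)
E
python3 - <<'E'
from h import *
B={'top':dict(meter=(375,455,185,265),mir=(285,345,170,230),cam=(300,350,95,150),bot=(205,245,220,265)),'scene':dict(meter=(115,205,230,315),mir=(235,295,225,280),cam=(255,305,300,360),bot=(305,350,150,235))}
for n in B:
    f=load(n)
    P,C=cloud(f,B[n]['meter']); z=P[:,2]
    print(n,'bodytop',rect(P[(z>50)&(z<64)]),np.median(z[(z>50)&(z<64)]))
    m=(z>85)&(C.sum(1)<150); print('knob',m.sum(),rect(P[m]),P[m].mean(0).round(1),z[m].max())
    m=(z>75)&(C.sum(1)>200); print('pin',P[m].round(0).tolist()[:25])
    P,C=cloud(f,B[n]['mir']); z=P[:,2]; 
    m=z>122; print('tab',m.sum(),rect(P[m]),P[m].mean(0).round(1),z[m].max())
    m=(z>50)&(z<120); print('plate',m.sum(),rect(P[m]),P[m].mean(0).round(1))
    P,C=cloud(f,B[n]['cam']); z=P[:,2]; m=z>95; print('cam',rect(P[m]),P[m].mean(0).round(1),z[m].max())
    P,C=cloud(f,B[n]['bot']); z=P[:,2]; m=z>30; print('bot',rect(P[m]),P[m].mean(0).round(1),z[m].max())
E
```

```text
top bodytop (array([ 510.5, -235.3]), array([150.5, 141. ]), 2.1) 57.74693597732039
knob 79 (array([ 509.6, -234.2]), array([11.5, 34.5]), 24.5) [ 508.3 -231.4  101.1] 106.41663696087483
pin [[544.0, -228.0, 75.0], [541.0, -227.0, 76.0], [533.0, -277.0, 98.0], [533.0, -279.0, 98.0], [532.0, -273.0, 94.0], [531.0, -275.0, 95.0], [531.0, -277.0, 96.0], [530.0, -278.0, 100.0], [531.0, -282.0, 97.0], [533.0, -275.0, 76.0], [530.0, -273.0, 87.0], [529.0, -273.0, 94.0], [528.0, -273.0, 99.0], [528.0, -275.0, 100.0], [528.0, -278.0, 99.0], [528.0, -282.0, 97.0], [530.0, -274.0, 77.0], [529.0, -274.0, 84.0], [527.0, -274.0, 90.0], [526.0, -274.0, 97.0], [526.0, -276.0, 97.0], [526.0, -278.0, 98.0], [527.0, -274.0, 79.0], [527.0, -275.0, 81.0], [526.0, -277.0, 82.0]]
tab 126 (array([581.5,  11.9]), array([35.9, 11.2]), 80.2) [579.6  12.3 150. ] 162.3131748794101
plate 215 (array([581.2,  12.3]), array([75.6,  8. ]), 79.6) [580.2  13.1  88.9]
cam (array([774.1, -23.2]), array([46. , 72.6]), 79.8) [775.8 -23.1 105.2] 113.01540421938307
bot (array([471.7, 231. ]), array([59.6, 73.2]), 47.5) [470
[... 492 characters left out ...]
, [507.0, -242.0, 105.0], [510.0, -240.0, 107.0], [508.0, -245.0, 103.0], [510.0, -250.0, 104.0], [511.0, -247.0, 105.0], [505.0, -219.0, 80.0], [514.0, -252.0, 107.0], [514.0, -250.0, 105.0], [515.0, -253.0, 105.0], [515.0, -253.0, 101.0], [518.0, -253.0, 96.0], [514.0, -254.0, 88.0], [523.0, -279.0, 97.0], [525.0, -276.0, 98.0]]
tab 213 (array([580.3,   3. ]), array([58.5, 14.4]), 81.2) [584.4  10.2 146. ] 164.35664836310264
plate 508 (array([535. , -12.6]), array([155.9,  62.4]), 27.7) [583.3  10.3  88.5]
cam (array([774.5, -23.7]), array([46.1, 74. ]), 79.8) [781.7 -25.4 107.6] 114.3832050192002
bot (array([471.4, 220. ]), array([77. , 57.9]), 19.5) [490.4 217.7 105.4] 196.73089711299292
```

```bash
python3 -m jog '{"translation":[[0,0,0],[0,0,0],[0,0,0],[0,0,0],[0,0,0],[0,0,0],[0,0,0],[0,0,0],[0,0,0],[0,0,0],[0,0,0],[0,0,0]],"twist":[[0,0,-0.12],[0,0,-0.12],[0,0,-0.12],[0,0,-0.12],[0,0,-0.12],[0,0,-0.12],[0,0,-0.12],[0,0,-0.12],[0,0,-0.12],[0,0,-0.12],[0,0,-0.12],[0,0,-0.12]],"fingers":[0,0,0,0,0,0,0,0,0,0,0,0]}' 40
python3 -c "
from rig import env; print(env.get_obs()['joint_positions'])"
```

```text
clock: 1.1
tool_pos: [197.9, -645.0, 230.7]
ee_rot: [-180.0, -0.1, 99.9]
wrist_force: [1.0, 0.8, -0.1]
width: 85.3
grip_force: 0.0
[ 83.4078611   28.36931777 -20.56546287  87.02254614  10.47710201
  66.57371237  70.82737557]
```

```bash
python3 -m jog '{"translation":[[0.0265,0.0287,0],[0.0265,0.0287,0],[0.0265,0.0287,0],[0.0265,0.0287,0],[0.0265,0.0287,0],[0.0265,0.0287,0],[0.0265,0.0287,0],[0.0265,0.0287,0],[0.0265,0.0287,0],[0.0265,0.0287,0],[0.0265,0.0287,0],[0.0265,0.0287,0]],"twist":[[0,0,0],[0,0,0],[0,0,0],[0,0,0],[0,0,0],[0,0,0],[0,0,0],[0,0,0],[0,0,0],[0,0,0],[0,0,0],[0,0,0]],"fingers":[0,0,0,0,0,0,0,0,0,0,0,0]}'
python3 -c "
from rig import env; print(env.get_obs()['joint_positions'])"
```

```text
clock: 2.1
tool_pos: [485.3, -272.8, 231.1]
ee_rot: [-180.0, 0.0, 99.6]
wrist_force: [0.5, -0.6, 0.5]
width: 85.5
grip_force: 0.0
[ 49.78997695  18.69961458 -31.01439285 102.79376562  10.85418841
  61.49264548  24.44912076]
```

```bash
python3 -m jog '{"translation":[[0.0164,0.0158,0],[0.0163,0.0158,0],[0,0,0],[0,0,0],[0,0,0.035],[0,0,0.035],[0,0,0.035],[0,0,0],[0,0,0]],"twist":[[0,0,0],[0,0,0],[0,0,-0.121],[0,0,-0.121],[0,0,0],[0,0,0],[0,0,0],[0,0,0],[0,0,0]],"fingers":[0,0,0,0,0,0,0,0,0]}'
python3 - <<'E'
from h import *
f=grab('scene'); g=grab('top')
a=cv2.resize(f['image'][200:320,90:250],(640,480)); cv2.imwrite('pics/c2.png',a)
E
```

```text
clock: 2.85
tool_pos: [509.4, -236.6, 125.0]
ee_rot: [-179.8, -0.2, 113.4]
wrist_force: [0.1, 0.7, 1.0]
width: 85.2
grip_force: 0.0
```

View pics/c2.png

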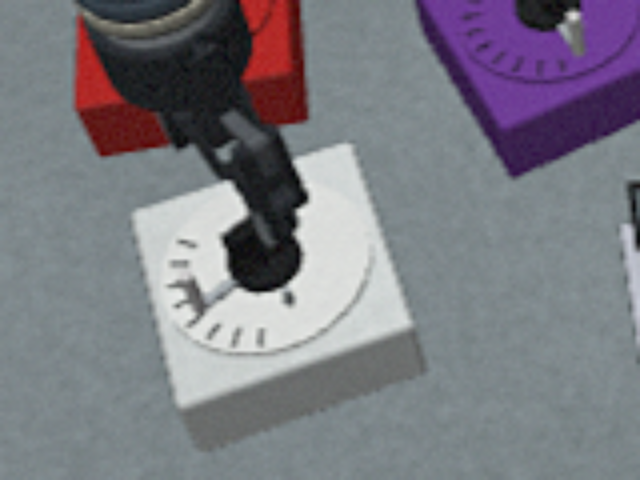

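The crop shows the fingers straddling the knob (crop px 262,250), with the pin at (190,290) clear of them. I'll go down and close.

```bash
python3 -m jog '{"translation":[[0,0.001,0.025],[0,0.001,0.026],[0,0,0],[0,0,0],[0,0,0],[0,0,0],[0,0,0],[0,0,0],[0,0,0],[0,0,0]],"twist":[[0,0,0],[0,0,0],[0,0,0],[0,0,0],[0,0,0],[0,0,0],[0,0,0],[0,0,0],[0,0,0],[0,0,0]],"fingers":[0,0,0,0.9,0.9,0.9,0.9,0.9,0.9,0.9]}' 40
python3 -c "
from rig import env; o=env.get_obs(); print(o['joint_positions'],o['torque'])"
```

```text
clock: 3.78
tool_pos: [510.8, -237.2, 76.2]
ee_rot: [-179.8, 0.0, 113.4]
wrist_force: [-6.1, -0.7, 8.7]
width: 11.2
grip_force: 40.3
[ 43.41290514  30.42708396 -30.06494733 109.91625481  21.14226132
  45.30246907  25.01486205] [-0.06808485  1.20452365  0.0149214 ]
```

```bash
python3 -m jog '{"translation":[[0,0,0],[0,0,0],[0,0,0],[0,0,0],[0,0,0],[0,0,0],[0,0,0],[0,0,0],[0,0,0],[0,0,0],[0,0,0],[0,0,0]],"twist":[[0,0,-0.1],[0,0,-0.1],[0,0,-0.1],[0,0,-0.1],[0,0,-0.1],[0,0,-0.1],[0,0,-0.1],[0,0,-0.1],[0,0,-0.1],[0,0,-0.1],[0,0,-0.1],[0,0,0]],"fingers":[0.9,0.9,0.9,0.9,0.9,0.9,0.9,0.9,0.9,0.9,0.9,0.9]}'
python3 -c "
from rig import env; o=env.get_obs(); print(o['joint_positions'],o['torque'])"
```

```text
clock: 4.78
tool_pos: [511.2, -236.6, 76.2]
ee_rot: [-179.9, -0.2, 176.6]
wrist_force: [-5.8, -0.7, 9.7]
width: 11.3
grip_force: 40.4
[ 54.21229734  34.97718964 -45.56441295 109.31537231  32.61613061
  49.64686986  78.35689379] [0.08232533 1.09659451 0.00444279]
```

```bash
J(){ python3 -c "
from rig import env; o=env.get_obs(); print(o['torque'],o['ee_rot'])"; }
python3 -m jog '{"translation":[[0,0,0],[0,0,0],[0,0,0],[0,0,0]],"twist":[[0,0,-0.03],[0,0,-0.03],[0,0,0],[0,0,0]],"fingers":[0.9,0.9,0.9,0.9]}'; J
python3 -m jog '{"translation":[[0,0,0],[0,0,0],[0,0,0]],"twist":[[0,0,-0.03],[0,0,0],[0,0,0]],"fingers":[0.9,0.9,0.9]}'; J
```

```text
clock: 5.12
tool_pos: [511.2, -236.6, 76.2]
ee_rot: [-179.9, -0.2, 179.9]
wrist_force: [-5.2, 0.3, 8.7]
width: 11.2
grip_force: 40.2
[ 0.12361555  1.04494117 -0.04633793] [-1.79922153e+02 -1.65301507e-01  1.79862143e+02]
clock: 5.37
tool_pos: [511.2, -236.6, 76.2]
ee_rot: [-179.9, -0.2, -178.4]
wrist_force: [-6.2, -0.1, 9.0]
width: 11.3
grip_force: 40.3
[0.10652548 1.09154045 0.0095689 ] [-1.79924902e+02 -1.70777993e-01 -1.78414846e+02]
```

```bash
J(){ python3 -c "
from rig import env; o=env.get_obs(); print(o['torque'],o['ee_rot'])"; }
python3 -m jog '{"translation":[[0,0,0],[0,0,0],[0,0,0]],"twist":[[0,0,-0.03],[0,0,0],[0,0,0]],"fingers":[0.9,0.9,0.9]}'; J

```

```text
clock: 5.62
tool_pos: [511.2, -236.6, 76.2]
ee_rot: [-180.0, -0.2, -176.8]
wrist_force: [-4.9, -0.3, 9.0]
width: 11.2
grip_force: 40.5
[ 0.1192388   1.03768899 -0.46034842] [-1.79967021e+02 -1.70425715e-01 -1.76828590e+02]
```

Wrist torque has risen to 0.46 N m, so the arm is on the stop. I'll press slightly more, release, rise and check.

```bash
python3 -m jog '{"translation":[[0,0,0],[0,0,0],[0,0,0],[0,0,0],[0,0,0],[0,0,0],[0,0,-0.03],[0,0,-0.035],[0,0,-0.035],[0,0,-0.035],[0,0,0]],"twist":[[0,0,-0.015],[0,0,0],[0,0,0],[0,0,0],[0,0,0],[0,0,0],[0,0,0],[0,0,0],[0,0,0],[0,0,0],[0,0,0]],"fingers":[0.9,0.9,0.3,0,0,0,0,0,0,0,0]}'
python3 - <<'E'
from h import *
f=grab('scene'); g=grab('top')
a=cv2.resize(f['image'][210:330,90:250],(640,480)); cv2.imwrite('pics/c3.png',a)
P,C=cloud(f,(115,205,230,315)); z=P[:,2]; r=np.hypot(P[:,0]-510.5,P[:,1]+235.4)
m=(z>70)&(z<102)&(r>36)&(r<56); print(P[m].round(0).tolist())
E
```

```text
clock: 6.53
tool_pos: [516.7, -236.3, 217.2]
ee_rot: [-179.7, 0.6, -175.8]
wrist_force: [1.0, -0.5, 0.3]
width: 85.4
grip_force: 0.0
[[553.0, -235.0, 99.0], [555.0, -233.0, 101.0], [554.0, -231.0, 99.0], [555.0, -238.0, 99.0], [558.0, -234.0, 102.0], [557.0, -232.0, 99.0], [556.0, -239.0, 98.0], [558.0, -236.0, 99.0], [560.0, -234.0, 101.0], [559.0, -232.0, 98.0], [556.0, -231.0, 93.0], [547.0, -228.0, 77.0], [559.0, -237.0, 97.0], [559.0, -235.0, 96.0], [560.0, -233.0, 96.0], [556.0, -231.0, 89.0], [546.0, -229.0, 72.0], [559.0, -238.0, 92.0], [559.0, -236.0, 91.0], [558.0, -234.0, 89.0], [559.0, -232.0, 90.0], [555.0, -230.0, 83.0], [558.0, -237.0, 86.0], [560.0, -235.0, 88.0], [560.0, -233.0, 87.0], [556.0, -231.0, 80.0], [559.0, -238.0, 83.0], [558.0, -236.0, 81.0], [560.0, -234.0, 82.0], [556.0, -232.0, 77.0], [557.0, -239.0, 78.0], [560.0, -236.0, 81.0], [559.0, -234.0, 78.0], [558.0, -232.0, 76.0], [558.0, -230.0, 74.0], [559.0, -237.0, 75.0], [559.0, -235.0, 73.0], [560.0, -233.0, 73.0], [559.0, -231.0, 71.0], [560.0, -236.0, 71.0], [560.0, -234.0, 71.0]]
```

View pics/c3.png

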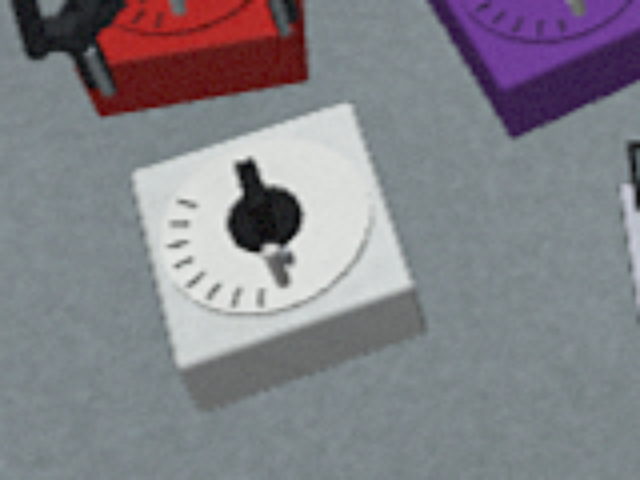

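The pin now sits beside the stop post (crop px 280,262), at about (556.6,-234.7), so the pointer is at zero. I'll check the bar angle and refine the sight geometry while turning the wrist towards the tab.

```bash
python3 -m jog '{"translation":[[0,0,0],[0,0,0],[0,0,0],[0,0,0],[0,0,0],[0,0,0],[0,0,0],[0,0,0],[0,0,0],[0,0,0],[0,0,0],[0,0,0]],"twist":[[0,0,0.121],[0,0,0.121],[0,0,0.121],[0,0,0.121],[0,0,0.121],[0,0,0.121],[0,0,0.121],[0,0,0.121],[0,0,0.121],[0,0,0.121],[0,0,0.121],[0,0,0.121]],"fingers":[0,0,0,0,0,0,0,0,0,0,0,0]}'
python3 - <<'E'
from h import *
o=env.get_obs(); print(o['joint_positions'])
for n,b,mb in(('scene',(115,205,230,315),(230,310,225,370)),('top',(375,455,185,265),(285,350,95,230))):
    f=load(n); P,C=cloud(f,b); z=P[:,2]; r=np.hypot(P[:,0]-510.5,P[:,1]+235.4)
    m=(z>85)&(z<110)&(r<20); print(n,'bar',m.sum(),rect(P[m])) if m.sum()>20 else 0
    m=(z>72)&(z<104)&(r>36)&(r<56)&(P[:,1]<-229.5); print('pin',m.sum(),rect(P[m])) if m.sum()>8 else 0
    P,C=cloud(f,mb); z=P[:,2]; m=(z>6)&(z<16)&(C.min(1)>110); print('stand',m.sum(),rect(P[m]))
    m=(z>62)&(z<118)&(C.sum(1)<120)&(P[:,0]<640); print('plate',rect(P[m]),P[m].mean(0)) if m.sum()>10 else 0
E
```

```text
clock: 7.63
tool_pos: [511.3, -236.0, 208.3]
ee_rot: [-179.8, -0.1, 100.7]
wrist_force: [-0.2, 0.2, -0.1]
width: 85.6
grip_force: 0.0
[ 48.14174489  21.59327957 -35.36573379 103.18718663  14.22384598
  59.90782446  18.10112363]
scene bar 94 (array([ 511. , -236.3]), array([37.6, 12. ]), 2.0)
pin 37 (array([ 556.8, -234.6]), array([8.3, 7.3]), 88.0)
stand 2631 (array([636.3,   3.3]), array([195.9, 396. ]), 67.4)
plate (array([582.6,  11.7]), array([72.5,  4.8]), 80.3) [ 5.80722488e+02 -5.05196980e-01  9.47113598e+01]
top bar 103 (array([ 509.7, -235.4]), array([13.1, 34.3]), 89.9)
stand 2654 (array([675.6,  -5.5]), array([ 89.3, 284.9]), 79.7)
plate (array([580.5,  12. ]), array([72.2,  3.7]), 79.1) [579.82005414  12.55345592  90.55611174]
```

```bash
python3 -m jog '{"translation":[[0.033,0.0164,0],[0.033,0.0164,0],[0.033,0.0164,0],[0.033,0.0164,0],[0.033,0.0164,0],[0.033,0.0164,0],[0.033,0.0164,0],[0,0,0],[0,0,0],[0,0,0],[0,0,0],[0,0,0]],"twist":[[0,0,0],[0,0,0],[0,0,0],[0,0,0],[0,0,0],[0,0,0],[0,0,0],[0,0,0.122],[0,0,0.122],[0,0,0.122],[0,0,0],[0,0,0]],"fingers":[0,0,0,0,0,0,0,0,0,0,0,0]}'
```

```text
clock: 8.63
tool_pos: [580.2, 12.4, 208.8]
ee_rot: [-179.9, 0.1, 80.2]
wrist_force: [0.1, -0.7, -0.2]
width: 85.6
grip_force: 0.0
```

```bash
python3 -m jog '{"translation":[[0,0.001,0.028],[0,0,0.028],[0,0,0.028],[0,0,0],[0,0,0],[0,0,0],[0,0,0],[0,0,0],[0,0,0],[0,0,0],[0,0,0]],"twist":[[0,0,0],[0,0,0.008],[0,0,0],[0,0,0],[0,0,0],[0,0,0],[0,0,0],[0,0,0],[0,0,0],[0,0,0],[0,0,0]],"fingers":[0,0,0,0,0.9,0.9,0.9,0.9,0.9,0.9,0.9]}' 40
python3 -c "
from rig import env; o=env.get_obs(); print(o['joint_positions'],o['torque'])"
```

```text
clock: 9.55
tool_pos: [582.2, 12.4, 127.3]
ee_rot: [179.9, 0.0, 79.6]
wrist_force: [-0.8, 1.1, 4.0]
width: 9.2
grip_force: 39.3
[ 18.88326074  28.19915864 -32.19760906 105.3589783   18.74622738
  51.71920736 -32.43264065] [-0.032644    0.31331553  0.04121113]
```

```bash
python3 -m jog '{"translation":[[0,0,0],[0,0,0],[0,0,0],[0,0,0],[0,0,0],[0,0,0],[0,0,0],[0,0,0],[0,0,0],[0,0,0],[0,0,0],[0,0,0]],"twist":[[0,0,0.075],[0,0,0.075],[0,0,0.075],[0,0,0.075],[0,0,0.075],[0,0,0.075],[0,0,0.075],[0,0,0.075],[0,0,0.075],[0,0,0.07],[0,0,0],[0,0,0]],"fingers":[0.9,0.9,0.9,0.9,0.9,0.9,0.9,0.9,0.9,0.9,0.9,0.9]}' 50
python3 - <<'E'
from h import *
o=env.get_obs(); print(o['joint_positions'],o['torque'],o['ee_rot'])
f=grab('scene'); g=grab('top')
c=np.vstack([cv2.resize(f['image'][200:320,180:360],(450,300)),cv2.resize(g['image'][140:260,280:460],(450,300))]); cv2.imwrite('pics/c4.png',c)
for n,b in(('scene',(230,300,225,285)),('top',(285,345,160,230))):
    P,C=cloud(load(n),b); z=P[:,2]; r=np.hypot(P[:,0]-581,P[:,1]-12)
    m=(z>64)&(z<116)&(r<41); print(n,m.sum(),rect(P[m]),P[m].mean(0).round(1))
    X=P[m][:,:2]; c0=X.mean(0)
    for _ in range(5):
        w=np.linalg.svd(X-X.mean(0))[2][0]; e=(X-X.mean(0))@[-w[1],w[0]]; X=X[abs(e)<max(3,1.5*e.std())]
    print('line',np.degrees(np.arctan2(w[1],w[0])),len(X),e.std(),X.mean(0))
E
```

```text
clock: 10.55
tool_pos: [582.9, 12.0, 127.3]
ee_rot: [179.9, -0.1, 37.0]
wrist_force: [0.6, -1.6, 5.9]
width: 9.1
grip_force: 41.5
[ 11.47117164  26.35739911 -22.06329751 105.75887968  12.63449524
  50.15534372 -69.65077995] [-0.3289708   0.05622516  0.08643945] [ 1.79886697e+02 -6.61669825e-02  3.69918479e+01]
scene 325 (array([582.1,  10.4]), array([76.9,  8. ]), 38.1) [584.9  10.5  90.2]
line 37.27748536044648 321 1.0145587845428874 [584.60636839  10.22279031]
top 68 (array([581.6,  12.2]), array([76. ,  5.3]), 37.2) [565.5   2.2  89. ]
line -142.9050237948784 67 0.6412323614304877 [565.52356738   2.25554355]
```

View pics/c4.png

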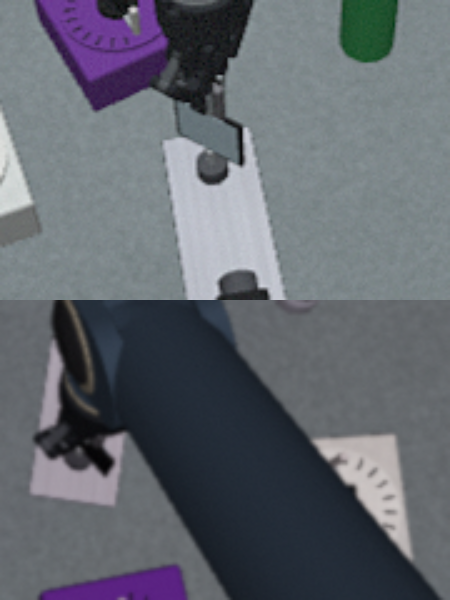

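The crop shows the gripper holding the tab, with the plate turned towards the meter. The fitted plate normal is -52.9°, against a required -53.0°. A last check of the pin from the frame just taken comes before hand-in.

```bash
python3 - <<'E'
from h import *
P,C=cloud(load('scene'),(115,205,230,315)); z=P[:,2]; r=np.hypot(P[:,0]-510.5,P[:,1]+235.4)
m=(z>72)&(z<104)&(r>36)&(r<56)&(P[:,1]<-229.5); c=rect(P[m])[0]; print('pin',c)
s=np.radians(2*-52.95+10.3); d=c-[581.2,12.1]; print('pin y in sight',-np.sin(s)*d[0]+np.cos(s)*d[1])
o=env.get_obs(); print(o['ee_rot'],o['grip_force'],np.abs(o['dq']).max())
if abs(c[0]-556.7)<2.5 and abs(c[1]+234.5)<2.5: print(env.job_done())
E
```

```text
pin [ 553.8 -234.2]
pin y in sight -3.2345625488237317
[ 1.79896154e+02 -7.06427430e-02  3.69927317e+01] 41.64906084537506 0.16659233489718545
```

The 3 mm difference is radial, along the rigid arm, so it is range noise. The pin's angle is unchanged, so I'm handing in.

```bash
python3 -c "
from rig import env; print(env.job_done())"
```

```text
the job is handed in; nothing more can be done
None
```

I turned the white meter's pointer back to its zero stop, then turned the mirror to about -53° and handed in with the gripper still holding its tab; by my measurements the pin is within about 3 mm of the camera's sight line, but the hand-in gave no verdict.

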